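# Put the lids back on the storage jars

## Task

The four white storage jars are washed and dry. Put each wooden lid back on the jar it fits, seated all the way down with its disc flat on the rim, leaving the jars upright where they stand (a shift of a centimetre or two does not matter) and the glass and the tin where they are.

Things in the scene. Friction and masses are not known exactly. Their poses are not given: they have to be found in the camera images.
- lid_small_center (a point): the small lid, dark wood, 56 mm across, 50 mm tall, lying on its stopper. From below: stopper 14 mm tall (40 mm across, tapering to 30 at the foot), disc 8 mm thick, 56 mm across, round knob 28 mm tall, 21 (foot) to 25 mm (top) across. Point: on its axis, half-way up, 3 mm above the disc's top; z up. Seated on the small jar the disc lies on the rim, this point 11 mm above it.
- jar_small_mouth (a point): the small storage jar: open, plain white glazed cylinder, 70 mm tall, 56 mm across outside, mouth 44 mm across, wall 6 mm, standing loose on the worktop. The point is the centre of its mouth, level with the rim; z up.
- lid_medium_center (a point): the medium lid, dark wood, 70 mm across, 50 mm tall, lying on its stopper. From below: stopper 14 mm tall (54 mm across, tapering to 44 at the foot), disc 8 mm thick, 70 mm across, round knob 28 mm tall, 21 (foot) to 25 mm (top) across. Point: on its axis, half-way up, 3 mm above the disc's top; z up. Seated on the medium jar the disc lies on the rim, this point 11 mm above it.
- jar_medium_mouth (a point): the medium storage jar: open, plain white glazed cylinder, 80 mm tall, 70 mm across outside, mouth 58 mm across, wall 6 mm, standing loose on the worktop. The point is the centre of its mouth, level with the rim; z up.
- lid_large_center (a point): the large lid, dark wood, 84 mm across, 50 mm tall, lying on its stopper. From below: stopper 14 mm tall (68 mm across, tapering to 58 at the foot), disc 8 mm thick, 84 mm across, round knob 28 mm tall, 21 (foot) to 25 mm (top) across. Point: on its axis, half-way up, 3 mm above the disc's top; z up. Seated on the large jar the disc lies on the rim, this point 11 mm above it.
- jar_large_mouth (a point): the large storage jar: open, plain white glazed cylinder, 90 mm tall, 84 mm across outside, mouth 72 mm across, wall 6 mm, standing loose on the worktop. The point is the centre of its mouth, level with the rim; z up.
- lid_largest_center (a point): the largest lid, dark wood, 98 mm across, 50 mm tall, lying on its stopper. From below: stopper 14 mm tall (82 mm across, tapering to 72 at the foot), disc 8 mm thick, 98 mm across, round knob 28 mm tall, 21 (foot) to 25 mm (top) across. Point: on its axis, half-way up, 3 mm above the disc's top; z up. Seated on the largest jar the disc lies on the rim, this point 11 mm above it.
- jar_largest_mouth (a point): the largest storage jar: open, plain white glazed cylinder, 100 mm tall, 98 mm across outside, mouth 86 mm across, wall 6 mm, standing loose on the worktop. The point is the centre of its mouth, level with the rim; z up.
- glass_center (a point): a clear drinking glass, 82 mm across and 86 mm tall, standing among the jars; it has no lid and stays where it is. The point is its centre, half-way up.
- tin_center (a point): a food tin, 75 mm across and 58 mm tall, standing among the lids; it stays where it is. The point is its centre, half-way up.

How it is judged (in metres and radians):
At the end, for the whole second after the job is handed in: Each of the four lids is on the jar of its own size: centred within 8 mm, its disc on the rim (within 4 mm in height), level within 0.1 rad, released and at rest; every jar is upright and within 30 mm of where it stood, as are the glass and the tin (horizontal distance between lid_small_center and jar_small_mouth below 0.008 m and z of lid_small_center in the frame of jar_small_mouth between 0.007 and 0.015 m and angle between each of lid_small_center, jar_small_mouth, lid_medium_center, jar_medium_mouth, lid_large_center, jar_large_mouth, lid_largest_center, jar_largest_mouth's own z axis and vertical below 0.1 rad and distance of each of jar_small_mouth, jar_medium_mouth, jar_large_mouth, jar_largest_mouth, glass_center, tin_center from where it was at the start of the episode below 0.03 m and linear speed of each of lid_small, lid_medium, lid_large, lid_largest below 0.02 m/s and contact force between the fingers and lid_small below 0.1 N and horizontal distance between lid_medium_center and jar_medium_mouth below 0.008 m and z of lid_medium_center in the frame of jar_medium_mouth between 0.007 and 0.015 m and contact force between the fingers and lid_medium below 0.1 N and horizontal distance between lid_large_center and jar_large_mouth below 0.008 m and z of lid_large_center in the frame of jar_large_mouth between 0.007 and 0.015 m and contact force between the fingers and lid_large below 0.1 N and horizontal distance between lid_largest_center and jar_largest_mouth below 0.008 m and z of lid_largest_center in the frame of jar_largest_mouth between 0.007 and 0.015 m and contact force between the fingers and lid_largest below 0.1 N); the robot touches nothing.
It fails at once if a jar is tipped over or pushed more than 40 mm from its place (angle between any of jar_small_mouth, jar_medium_mouth, jar_large_mouth, jar_largest_mouth's own z axis and vertical above 0.5 rad or distance of any of jar_small_mouth, jar_medium_mouth, jar_large_mouth, jar_largest_mouth from where it was at the start of the episode above 0.04 m).
It fails at once if the drinking glass or the tin is pushed more than 30 mm or tipped over (distance of any of glass_center, tin_center from where it was at the start of the episode above 0.03 m or angle between any of glass_center, tin_center's own z axis and vertical above 0.5 rad).
It also fails if it takes over 96 s, if anything falls off the work surface, if the arm or the gripper's body presses on something with over 40 N, if the wrist force passes 120 N, or if a joint passes its speed limit or range.

## Robot

A 7-joint arm with a two-finger parallel gripper is mounted at the origin on a cart in front of the work surface, level with it; the furniture and walls round the work are solid. World frame = base frame: x ahead of the robot, y to its left, z up, the work surface at z = 0. Lengths are in mm, angles in rad, forces in N, time in s.
With the tool pointing down it reaches from about 350 to 900 mm from the base axis. Payload 19.9 kg.
Tool frame: the origin (TCP) lies at the very end of the fingers, on their centre line; the grasp point (between the pads) lies 19 mm behind it; z points along the fingers, x is the direction in which the jaws open and shut, and the axes are right-handed (so a half turn about z gives the same grasp; the last joint's range is limited). The gripper opens to 85 mm and grips with 20 to 120 N. Pads are 22 mm wide; open, the fingers measure 114 mm over their backs; the gripper's body (76 mm by 85 mm) begins 54 mm behind the grasp point. The pads swing forward as they close: fully open they stand 13 mm farther back than shut.
Start: joints at [1.286, 0.417, -0.01, 1.614, 0.005, 1.111, -0.053], TCP at [150.259, -606.649, 231.26] pointing down, gripper open.
Joint ranges: [-2.81, 2.81], [-0.39, 2.02], [-1.27, 1.25], [0.06, 2.57], [-1.19, 4.33], [0.19, 2], [-2.82, 2.82]. Speed limits (rad/s): [1.89, 1.89, 2.39, 2.39, 3.01, 3.01, 3.01].

## Interface

Orientations are given as a rotation vector (axis times angle).
In Python, from cell import bot gives the robot as it stands.
- The arm moves only by the tool drive_tool, never from a script. Its arguments are lists of equal length, an entry for each row: "xyz": the shift along the tool's x, y, z in mm, a list of three; "delta_rot": the turn, a rotation vector about the tool's x, y, z in rad, a list of three. A call has 1 to 12 rows; each row shifts and turns the commanded pose from where the row before left it, along the tool's axes as they then stand; what a row does not reach is not made up. A row lasts 1/8 s, in which the tool goes at most 62.5 mm and 10.7 degrees, less where a joint would pass 70% of its speed; a pose out of reach is approached as far as the arm can. A call is refused whole if a number of a shift passes 62.5 or a number of a turn 0.188, either way. A call with a gripper value outside its range is refused whole. "jaw" is the opening, from 0 (shut) to 1 (fully open), set as the call begins (left out, the last holds). The fingers move at their own pace and stop on an object; the grip force is fixed at half the most. Time passes only in rows, so rows that do not move let the fingers close. It gives the time, the measured TCP pose, the force and the opening at its end, in the units of the state.
- bot.read_state(): the state, without advancing time (a new reading comes with each control period).
- bot.read_camera(name): name is "scene" or "top" or "wrist"; returns (picture, depth): 480x640x3 uint8, red, green, blue; 480x640 float32, mm along the optical axis (not along the pixel's ray), 0 where there is no reading.
- bot.camera_info(name): a dict with "mtx" (3x3 intrinsics, pixels), "cam_to_world" (4x4, takes a point from camera to world coordinates). Camera axes: x right, y down, z forward; pixel columns grow to the right and rows downward; lengths in mm; the calibration is good to about 2 mm. A picture is of the moment at which its call begins: read the wrist's pose just before it. camera_info takes no time and is no camera call; for the wrist camera it gives the pose at the moment of the call.
- bot.finish_job(): hands the job in, once; it reports no verdict.
The state is a dict: "time": time; "qpos": joint angles; "dq": joint speeds; "effort": joint torques, N m; "position": TCP position; "tcp_rot": TCP orientation; "force": force on the tool from outside, world axes, zero at the start; "torque": the same for the moment, N m; "gripper_width": opening from 0.0 (shut) to 1.0 (fully open).
Only numpy, scipy, OpenCV 4.12 (cv2) and the standard library are available. Lean on these libraries where they do the work, as an engineer would, in place of code of your own. Each camera call takes 0.05 s, during which the arm holds its last target. There are 200 camera calls.

## Working session

There is one attempt and no reset: what is moved stays moved. The work goes in short steps, Python scripts to look and compute and a tool call to move; the robot and the scene stay as the last step left them, time stands still between calls to the robot, and variables do not carry over. Pictures are saved under pics/ and viewed, about 12 in all and at most 16, crops included, and the job is handed in when it is done.

Besides the shell and the picture viewer there is one more tool, called after "Call:" as name(argument=value, ...) on one line, values as JSON. drive_tool: Moves the arm, as the interface text tells. Its arguments: {"type":"object","properties":{"xyz":{"type":"array","items":{"type":"array","items":{"type":"number"}}},"delta_rot":{"type":"array","items":{"type":"array","items":{"type":"number"}}},"jaw":{"type":"number"}},"required":["xyz","delta_rot"]}

```bash
mkdir -p pics; ls; cat > h.py <<'E'
import numpy as np,cv2
from cell import bot
def grab(name,fn=None):
    inf=bot.camera_info(name); im,d=bot.read_camera(name)
    if fn: cv2.imwrite('pics/'+fn,im[:,:,::-1])
    return im,d,np.array(inf['mtx']),np.array(inf['cam_to_world'])
def world(d,K,T):
    v,u=np.mgrid[0:480,0:640]
    P=np.stack([(u-K[0,2])/K[0,0]*d,(v-K[1,2])/K[1,1]*d,d,np.ones_like(d)],-1)@T.T
    P[d==0]=np.nan
    return P[...,:3]
E
python3 - <<'E'
from h import *
s=bot.read_state();print({k:np.round(v,3).tolist() for k,v in s.items()})
for n in('top','scene'):
    im,d,K,T=grab(n,n+'0.png');np.savez(n+'0.npz',im=im,d=d,K=K,T=T);print(n,K.round(1).tolist(),T.round(3).tolist())
E
```

```text
pics
{'time': 0.0, 'qpos': [1.287, 0.418, -0.01, 1.614, 0.005, 1.111, -0.053], 'dq': [-0.001, -0.0, 0.001, 0.001, -0.001, -0.001, -0.001], 'effort': [0.0, -86.444, 0.679, -43.49, 0.019, 0.007, 0.0], 'position': [150.16, -606.335, 230.672], 'tcp_rot': [-2.474, 1.936, 0.002], 'force': [0.91, -0.084, -0.175], 'torque': [0.011, -0.01, -0.05], 'gripper_width': 1.0}
top [[566.1, 0.0, 331.8], [0.0, 566.1, 245.9], [0.0, 0.0, 1.0]] [[-0.018, -0.99, 0.137, 390.282], [-1.0, 0.017, -0.012, -193.156], [0.009, -0.137, -0.99, 1077.413], [0.0, 0.0, 0.0, 1.0]]
scene [[436.3, 0.0, 317.1], [0.0, 436.3, 240.6], [0.0, 0.0, 1.0]] [[-0.629, -0.545, 0.554, 72.861], [-0.777, 0.422, -0.467, 209.173], [0.021, -0.724, -0.689, 705.051], [0.0, 0.0, 0.0, 1.0]]
```

View pics/top0.png

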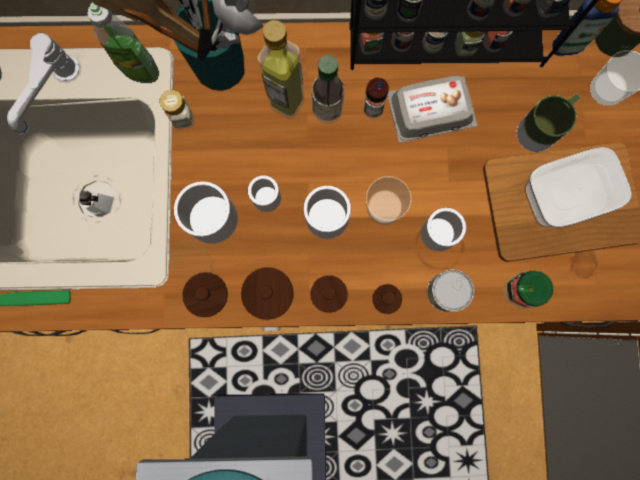

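View pics/scene0.png

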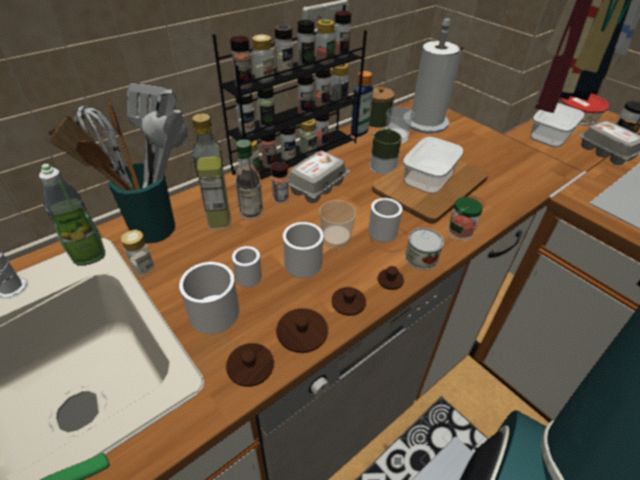

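The top view shows the jars: largest (203,212), small (264,193), large (327,212) and medium (445,230), with the glass at (388,200). The lids are large (205,294), largest (267,293), medium (329,293) and small (387,298), with the tin at (451,291).

```bash
cat > fit.py <<'E'
from h import *
def circ(p):
    A=np.c_[2*p,np.ones(len(p))];s=np.linalg.lstsq(A,(p**2).sum(1),rcond=None)[0]
    return s[0],s[1],np.sqrt(s[2]+s[0]**2+s[1]**2)
def fitz(W,c,R,z,tol=4):
    m=(np.abs(W[...,2]-z)<tol)&(np.hypot(W[...,0]-c[0],W[...,1]-c[1])<R)
    p=W[m][:,:2]; 
    h=cv2.convexHull(p.astype(np.float32))[:,0]
    (x,y),r=cv2.minEnclosingCircle(p.astype(np.float32))
    return np.round([*p.mean(0),*circ(h.astype(float)),x,y,r,len(p),np.median(W[m][:,2])],1)
E
python3 - <<'E'
from fit import *
for n in('top','scene'):
    z=np.load(n+'0.npz');W=world(z['d'].astype(float),z['K'],z['T'])
    if n=='top':
        px=dict(jL=(203,212),jS=(264,193),jl=(327,212),jM=(445,230),ll=(205,294),lL=(267,293),lM=(329,293),lS=(387,298),g=(388,200),tin=(451,291));c={}
        for k,(u,v) in px.items(): c[k]=W[v-2:v+3,u-2:u+3].reshape(-1,3); c[k]=np.nanmedian(c[k],0); print(k,c[k].round())
        print('table z',np.nanmedian(W[250:265,250:400,2]))
    for k,h,R in(('jS',70,45),('jM',80,55),('jl',90,62),('jL',100,68)): print(n,k,fitz(W,c[k],R,h))
    for k,R in(('lS',34),('lM',41),('ll',48),('lL',55)): print(n,k,fitz(W,c[k],R,22,3),'knob',fitz(W,c[k],30,49,5))
E
```

```text
jL [608.  40.   8.]
jS [644. -77.   7.]
jl [ 604. -198.    7.]
jM [ 566. -423.    7.]
ll [449.  26.  50.]
lL [448. -86.  51.]
lM [ 446. -199.   51.]
lS [ 436. -303.   51.]
g [ 625. -316.   10.]
tin [ 446. -419.   55.]
table z 0.4794313456964119
top jS [635.2 -81.1 635.5 -80.8  27.6 635.3 -80.9  28.1 277.   69.8]
top jM [ 560.  -409.6  560.6 -409.6   34.5  560.6 -409.8   35.   375.    80. ]
top jl [ 595.  -196.1  595.3 -196.5   41.6  595.4 -196.6   42.   463.    90. ]
top jL [596.1  24.6 596.9  23.7  48.5 597.1  23.9  49.2 558.   99.9]
top lS [ 436.5 -305.1  436.3 -305.6   27.4  436.7 -305.9   28.   478.    22.4] knob [ 436.3 -305.3  436.4 -305.3   11.9  436.4 -305.5   12.1  142.    49.4]
top lM [ 447.7 -197.2  447.9 -197.2   34.1  447.9 -197.4   34.7  809.    22.3] knob [ 447.7 -197.1  447.9 -197.3   12.   448.  -197.2   12.3  143.    49.6]
top ll [ 449.9   32.2  450.5   32.7   41.2  450.7   33.1   41.8 1248.    22.2] knob [450.6  32.7 450.6  33.1  11.9 450.9  32.8  12.6 142.   49.4]
top lL [ 450.9  -82.9  451.1  -82.5   48.3  451.   -82.3   48.8 1758.    22.2] knob [450.9 -82.7 451.
[... 260 characters left out ...]
.5  316.    89.8]
scene jL [597.7  26.4 599.3  25.   49.  599.8  25.   49.9 525.   99.7]
scene lS [ 436.  -299.2  439.2 -304.4   27.7  439.  -304.5   28.6  304.    22.4] knob [ 437.9 -302.3  438.5 -303.4   11.5  438.7 -303.4   12.4   93.    49.4]
scene lM [ 446.5 -191.8  450.3 -195.8   34.4  450.5 -195.7   34.9  598.    22.5] knob [ 449.  -194.3  449.2 -194.9   11.3  449.6 -195.1   12.2  101.    49.5]
scene ll [ 448.9   35.2  452.2   33.5   40.9  452.8   33.6   42.3 1331.    22.5] knob [451.2  35.3 452.9  34.4  12.1 452.6  34.4  12.9 156.   49.3]
scene lL [ 450.4  -79.   453.4  -81.5   48.5  453.7  -81.3   49.2 1581.    22.5] knob [451.4 -79.6 452.9 -81.1  11.9 452.8 -81.5  12.6 122.   49.7]
```

Call:
drive_tool(xyz=[[0,0,0],[0,0,0],[-30.2,-28.7,0],[-30.2,-28.7,0],[-30.2,-28.7,0],[-30.2,-28.7,0],[-30.2,-28.7,0],[-30.2,-28.7,0],[-30.2,-28.7,0],[-30.2,-28.7,20],[-30.2,-28.7,30],[-29.8,-29,30]], delta_rot=[[0,0,0.1213],[0,0,0.1213],[0,0,0],[0,0,0],[0,0,0],[0,0,0],[0,0,0],[0,0,0],[0,0,0],[0,0,0],[0,0,0],[0,0,0]], jaw=1)

```text
time: 1.6
position: [438.2, -303.9, 150.4]
tcp_rot: [-2.221, 2.221, -0.0]
force: [0.9, -1.6, -0.4]
gripper_width: 1.001
```

```bash
python3 - <<'E'
from fit import *
im,d,K,T=grab('wrist','w1.png');W=world(d.astype(float),K,T)
s=bot.read_state();print(s['position'],s['tcp_rot'],T.round(3).tolist())
c=(437.6,-305)
print(fitz(W,c,34,22,4),fitz(W,c,30,49,5))
E
```

```text
[ 440.53139554 -298.35291079  146.81711608] [-2.22646546  2.21406058  0.00696456] [[0.0, -0.946, -0.323, 520.266], [-1.0, -0.0, -0.0, -304.787], [0.0, 0.323, -0.946, 292.855], [0.0, 0.0, 0.0, 1.0]]
[ 441.2 -305.4  437.5 -305.5   27.5  437.4 -305.5   27.8 2484.    21.9] [ 438.6 -305.4  437.5 -305.4   12.1  437.3 -305.4   12.3  779.    49.2]
```

View pics/w1.png

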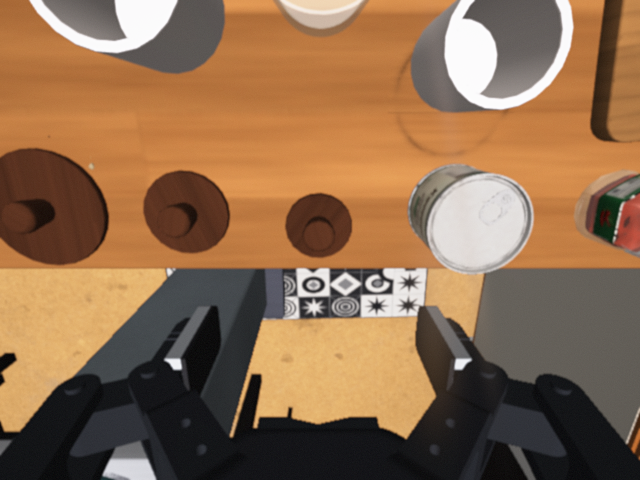

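The wrist view shows the small lid centred at (319,228), so the jaws straddle it. The tin is at (470,220).

Call:
drive_tool(xyz=[[0,0,0],[0.3,0,30],[0,0,30]], delta_rot=[[0,0,0],[0,0,0],[0,0,0]])

```text
time: 2.02
position: [437.1, -306.7, 91.4]
tcp_rot: [2.22, -2.223, 0.003]
force: [0.4, -0.4, 0.5]
gripper_width: 0.996
```

```bash
python3 - <<'E'
from h import *
for i in range(2):
    s=bot.read_state();print(s['time'],s['position'],s['tcp_rot'],np.array(bot.camera_info('wrist')['cam_to_world'])[:3,3])
bot.read_camera('top')
s=bot.read_state();print(s['time'],s['position'],s['tcp_rot'],np.array(bot.camera_info('wrist')['cam_to_world'])[:3,3])
E
```

```text
2.025 [ 437.10976591 -306.70048168   91.38377078] [ 2.21976304 -2.22280001  0.00258093] [ 519.05534994 -307.51178661  233.87929876]
2.025 [ 437.10976591 -306.70048168   91.38377078] [ 2.21976304 -2.22280001  0.00258093] [ 519.05534994 -307.51178661  233.87929876]
2.075 [ 435.42819157 -305.63464205   87.74830247] [ 2.21914016 -2.22220471 -0.0047988 ] [ 517.94902931 -306.79237237  229.92947048]
```

Call:
drive_tool(xyz=[[0,0,25],[0,0,25],[0,0,10],[0,0,5],[0,0,0],[0,0,0]], delta_rot=[[0,0,0],[0,0,0],[0,0,0],[0,0,0],[0,0,0],[0,0,0]])

```text
time: 2.82
position: [437.8, -305.6, 27.0]
tcp_rot: [-2.221, 2.221, -0.001]
force: [-1.0, 0.0, 0.1]
gripper_width: 0.998
```

Call:
drive_tool(xyz=[[0,0,0],[0,0,0],[0,0,0],[0,0,0],[0,0,0],[0,0,0],[0,0,0],[0,0,0]], delta_rot=[[0,0,0],[0,0,0],[0,0,0],[0,0,0],[0,0,0],[0,0,0],[0,0,0],[0,0,0]], jaw=0)

```text
time: 3.82
position: [437.7, -305.2, 26.5]
tcp_rot: [-2.222, 2.221, -0.0]
force: [-0.9, 1.1, 4.9]
gripper_width: 0.255
```

Call:
drive_tool(xyz=[[0,0,-20],[0,0,-35],[0,0,-35],[0,0,-35],[-45,-28,0],[-45,-28,0],[-45,-28,0],[-45,-28,0],[-45,-28,0],[0,0,0],[0,0,0]], delta_rot=[[0,0,0],[0,0,0],[0,0,0],[0,0,0],[0,0,0],[0,0,0],[0,0,0],[0,0,0],[0,0,0],[0,0,0],[0,0,0]])

```text
time: 5.2
position: [577.2, -80.5, 151.0]
tcp_rot: [2.221, -2.221, -0.001]
force: [-0.8, 0.1, 0.2]
gripper_width: 0.258
```

```bash
python3 - <<'E'
from fit import *
im,d,K,T=grab('wrist','w2.png');W=world(d.astype(float),K,T)
s=bot.read_state();print(s['time'],s['position'],s['force'],s['gripper_width'])
print('jS',fitz(W,(636.7,-80),45,70)); print('jl',fitz(W,(596.7,-195.8),60,90));print('jL',fitz(W,(598,24.4),66,100))
c=s['position']
m=np.hypot(W[...,0]-c[0],W[...,1]-c[1])<34
print('lid',[ (z,fitz(W,c,36,z,4)) for z in (c[2]-4,) ])
E
```

```text
5.25 [577.02219941 -81.15561671 151.12541454] [-0.38121939  0.58196445 -0.40437943] 0.2517559249053845
jS [ 637.2  -80.   635.9  -79.9   27.7  635.8  -79.9   27.9 2338.    69.6]
jl [ 598.9 -196.5  596.3 -195.6   41.8  596.2 -195.6   42.2 4145.    89.5]
jL [ 601.2   25.8  597.5   24.3   48.8  597.4   24.3   49.3 5432.    99.5]
lid [(np.float64(147.12541453565555), array([ 591.3,  -80.9,  577.5,  -81.1,   27.5,  577.4,  -81.1,   27.8,
       4330. ,  146.4]))]
```

View pics/w2.png

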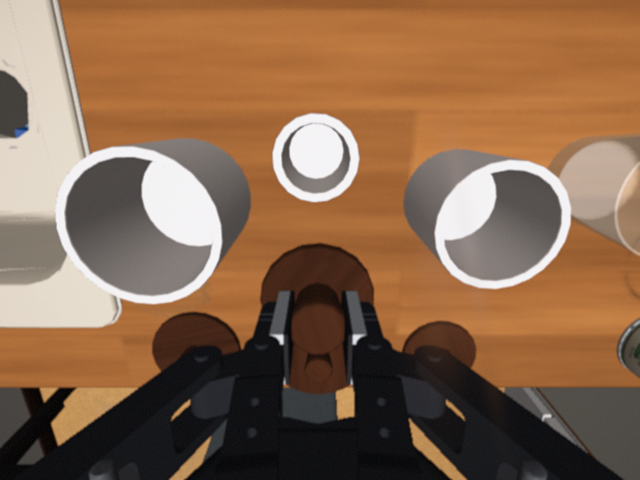

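The small jar's mouth is centred at (316,158). The lid hangs level in the jaws around (318,290). One picture therefore gives the offset: 58.5 mm ahead and 1.2 mm left.

Call:
drive_tool(xyz=[[-0.6,-30,0],[-0.6,-28.5,0],[0,0,0],[0,0,0],[0,0,20],[0,0,20],[0,0,12],[0,0,8],[0,0,6],[0,0,3.5],[0,0,0],[0,0,0]], delta_rot=[[0,0,0],[0,0,0],[0,0,0],[0,0,0],[0,0,0],[0,0,0],[0,0,0],[0,0,0],[0,0,0],[0,0,0],[0,0,0],[0,0,0]])

```text
time: 6.75
position: [636.6, -79.0, 82.6]
tcp_rot: [-2.221, 2.22, -0.002]
force: [-0.5, 0.4, 5.1]
gripper_width: 0.253
```

Call:
drive_tool(xyz=[[0,0,0],[0,0,0],[0,0,0],[0,0,0],[0,0,-15],[0,0,-30],[0,0,-25],[0,0,0]], delta_rot=[[0,0,0],[0,0,0],[0,0,0],[0,0,0],[0,0,0],[0,0,0],[0,0,0],[0,0,0]], jaw=0.6)

```text
time: 7.75
position: [637.2, -79.1, 154.9]
tcp_rot: [-2.22, 2.219, -0.005]
force: [1.0, -0.7, -0.4]
gripper_width: 0.599
```

Call:
drive_tool(xyz=[[23,37,0],[23,37,0],[23,37,0],[24,38,0],[24,38,0],[0,0,0],[0,0,0],[0,0,0]], delta_rot=[[0,0,0],[0,0,0],[0,0,0],[0,0,0],[0,0,0],[0,0,0],[0,0,0],[0,0,0]], jaw=1)

```text
time: 8.75
position: [449.7, -195.4, 151.8]
tcp_rot: [-2.223, 2.22, 0.0]
force: [0.2, 0.4, 0.1]
gripper_width: 0.998
```

```bash
python3 - <<'E'
from fit import *
im,d,K,T=grab('wrist','w3.png');W=world(d.astype(float),K,T)
s=bot.read_state();print(s['time'],s['position'])
print('lM',fitz(W,(449,-196.5),41,22,4),fitz(W,(449,-196.5),30,49,5))
im,d,K,T=grab('top');W=world(d.astype(float),K,T)
print('jS disc',fitz(W,(636,-80),34,78,3),'knob',fitz(W,(636,-80),34,105,4))
E
```

```text
8.8 [ 449.57170332 -195.44366543  151.69624041]
lM [ 451.7 -196.8  448.6 -196.9   34.5  448.5 -196.8   34.8 4362.    21.9] [ 449.8 -196.9  448.6 -196.9   12.1  448.6 -196.9   12.4  777.    49.2]
jS disc [633.7 -81.3 635.5 -80.4  27.3 635.4 -80.2  27.9 495.   77.9] knob [635.2 -80.7 635.5 -80.4  11.8 635.5 -80.6  12.3 139.  105. ]
```

Call:
drive_tool(xyz=[[1.4,1,35],[0,0,35],[0,0,30],[0,0,15],[0,0,7],[0,0,3.4],[0,0,0],[0,0,0]], delta_rot=[[0,0,0],[0,0,0],[0,0,0],[0,0,0],[0,0,0],[0,0,0],[0,0,0],[0,0,0]])

```text
time: 9.85
position: [448.3, -197.7, 26.9]
tcp_rot: [-2.221, 2.221, -0.001]
force: [0.0, -0.2, 0.6]
gripper_width: 1.004
```

Call:
drive_tool(xyz=[[0,0,0],[0,0,0],[0,0,0],[0,0,0],[0,0,0],[0,0,0],[0,0,0]], delta_rot=[[0,0,0],[0,0,0],[0,0,0],[0,0,0],[0,0,0],[0,0,0],[0,0,0]], jaw=0)

```text
time: 10.72
position: [448.2, -197.3, 26.6]
tcp_rot: [-2.222, 2.221, -0.0]
force: [-0.2, 1.5, 5.1]
gripper_width: 0.256
```

Call:
drive_tool(xyz=[[0,0,-20],[0,0,-35],[0,0,-35],[0,0,-35],[42.3,-10.8,0],[42.3,-10.8,0],[42.3,-10.8,0],[42.3,-10.8,0],[42.3,-10.8,0],[0,0,0],[0,0,0],[0,0,0]], delta_rot=[[0,0,0],[0,0,0],[0,0,0],[0,0,0],[0,0,0],[0,0,0],[0,0,0],[0,0,0],[0,0,0],[0,0,0],[0,0,0],[0,0,0]])

```text
time: 12.22
position: [502.2, -407.9, 151.4]
tcp_rot: [-2.223, 2.22, 0.001]
force: [0.0, -0.3, -1.6]
gripper_width: 0.251
```

```bash
python3 - <<'E'
from fit import *
im,d,K,T=grab('wrist','w4.png');W=world(d.astype(float),K,T)
s=bot.read_state();c=s['position'];print(s['time'],c,s['gripper_width'])
print('jM',fitz(W,(562.2,-408.9),52,80));print('lid',fitz(W,c,42,c[2]-4,4))
E
```

```text
12.275 [ 502.17482734 -408.04535969  151.51866215] 0.25349637345657244
jM [ 563.5 -409.2  561.4 -409.3   34.7  561.4 -409.4   35.  3305.    79.6]
lid [ 516.2 -407.9  503.  -408.2   34.7  502.8 -407.8   35.1 8261.   147. ]
```

Call:
drive_tool(xyz=[[0.6,-30,0],[0.6,-28.5,0],[0,0,0],[0,0,0],[0,0,18],[0,0,16],[0,0,10],[0,0,7],[0,0,5],[0,0,3.8],[0,0,0],[0,0,0]], delta_rot=[[0,0,0],[0,0,0],[0,0,0],[0,0,0],[0,0,0],[0,0,0],[0,0,0],[0,0,0],[0,0,0],[0,0,0],[0,0,0],[0,0,0]])

```text
time: 13.78
position: [561.1, -410.6, 92.6]
tcp_rot: [-2.222, 2.221, -0.003]
force: [-1.0, 0.9, 7.4]
gripper_width: 0.259
```

Call:
drive_tool(xyz=[[0,0,0],[0,0,0],[0,0,0],[0,0,0],[0,0,-10],[0,0,-25],[0,0,-25],[0,0,0]], delta_rot=[[0,0,0],[0,0,0],[0,0,0],[0,0,0],[0,0,0],[0,0,0],[0,0,0],[0,0,0]], jaw=0.6)

```text
time: 14.78
position: [561.5, -410.8, 154.4]
tcp_rot: [-2.221, 2.221, -0.006]
force: [0.1, -0.4, -0.0]
gripper_width: 0.607
```

Call:
drive_tool(xyz=[[-41,13.7,0],[-41,13.7,0],[-41,13.7,0],[-41,13.7,0],[-41,13.7,0],[-41,13.7,0],[-41,13.7,0],[-41,13.7,0],[0,0,0],[0,0,0],[0,0,0]], delta_rot=[[0,0,0],[0,0,0],[0,0,0],[0,0,0],[0,0,0],[0,0,0],[0,0,0],[0,0,0],[0,0,0],[0,0,0],[0,0,0]], jaw=1)

```text
time: 16.15
position: [451.0, -83.0, 151.5]
tcp_rot: [2.22, -2.223, -0.0]
force: [-0.5, -0.3, 0.0]
gripper_width: 1.003
```

```bash
python3 - <<'E'
from fit import *
im,d,K,T=grab('wrist','w5.png');W=world(d.astype(float),K,T)
s=bot.read_state();print(s['time'],s['position'])
c=(452,-82)
print('lL',fitz(W,c,55,22,4),fitz(W,c,30,49,5))
im,d,K,T=grab('top');W=world(d.astype(float),K,T)
c=(561,-409.5);print('jM disc',fitz(W,c,40,88,3),'knob',fitz(W,c,34,115,4))
E
```

```text
16.2 [450.96709812 -82.93781688 151.46324677]
lL [ 454.9  -81.9  451.8  -81.9   48.5  451.6  -82.    48.9 9521.    21.9] [452.9 -81.9 451.8 -81.8  12.  451.7 -81.8  12.3 776.   49.2]
jM disc [ 559.6 -409.5  560.5 -410.7   34.3  560.4 -410.5   34.8  878.    88.4] knob [ 560.3 -410.6  560.9 -410.8   11.9  560.6 -411.2   12.4  140.   115.4]
```

Call:
drive_tool(xyz=[[-1,-0.8,35],[0,0,35],[0,0,30],[0,0,15],[0,0,7],[0,0,3.2],[0,0,0],[0,0,0]], delta_rot=[[0,0,0],[0,0,0],[0,0,0],[0,0,0],[0,0,0],[0,0,0],[0,0,0],[0,0,0]])

```text
time: 17.25
position: [452.0, -81.3, 27.0]
tcp_rot: [-2.221, 2.221, -0.001]
force: [0.5, -0.1, 0.5]
gripper_width: 1.001
```

Call:
drive_tool(xyz=[[0,0,0],[0,0,0],[0,0,0],[0,0,0],[0,0,0],[0,0,0],[0,0,0]], delta_rot=[[0,0,0],[0,0,0],[0,0,0],[0,0,0],[0,0,0],[0,0,0],[0,0,0]], jaw=0)

```text
time: 18.12
position: [451.7, -81.2, 26.7]
tcp_rot: [2.222, -2.221, 0.0]
force: [-3.5, 0.8, 10.6]
gripper_width: 0.254
```

Call:
drive_tool(xyz=[[0,0,-20],[0,0,-35],[0,0,-35],[0,0,-35],[-28,-18,0],[-28,-18,0],[-28,-18,0],[-22,-18,0],[0,0,0],[0,0,0],[0,0,0]], delta_rot=[[0,0,0],[0,0,0],[0,0,0],[0,0,0],[0,0,0],[0,0,0],[0,0,0],[0,0,0],[0,0,0],[0,0,0],[0,0,0]])

```text
time: 19.5
position: [523.2, 24.0, 151.3]
tcp_rot: [2.22, -2.222, -0.0]
force: [-0.4, 0.3, -2.5]
gripper_width: 0.254
```

```bash
python3 - <<'E'
from fit import *
im,d,K,T=grab('wrist','w6.png');W=world(d.astype(float),K,T)
s=bot.read_state();c=s['position'];print(s['time'],c,s['gripper_width'])
print('jL',fitz(W,(597.4,24.3),66,100));print('lid',fitz(W,c,55,c[2]-4,4))
E
```

```text
19.55 [523.32959517  24.08525382 151.40321208] 0.25485109093974434
jL [ 610.1   24.7  597.6   24.5   48.6  597.4   24.4   49.1 5585.    99.6]
lid [  536.7    23.    523.5    23.     48.6   523.3    23.     49.  19687.
   146.4]
```

Call:
drive_tool(xyz=[[-0.7,-30,0],[-0.7,-30,0],[0,-14.1,0],[0,0,0],[0,0,0],[0,0,14],[0,0,10],[0,0,7],[0,0,5],[0,0,3.5],[0,0,0],[0,0,0]], delta_rot=[[0,0,0],[0,0,0],[0,0,0],[0,0,0],[0,0,0],[0,0,0],[0,0,0],[0,0,0],[0,0,0],[0,0,0],[0,0,0],[0,0,0]])

```text
time: 21.05
position: [597.9, 26.3, 112.8]
tcp_rot: [-2.221, 2.221, -0.001]
force: [-6.8, -0.3, 11.5]
gripper_width: 0.251
```

Call:
drive_tool(xyz=[[0,0,0],[0,0,0],[0,0,0],[0,0,0],[0,0,-10],[0,0,-20],[0,0,-20],[0,0,0]], delta_rot=[[0,0,0],[0,0,0],[0,0,0],[0,0,0],[0,0,0],[0,0,0],[0,0,0],[0,0,0]], jaw=0.6)

```text
time: 22.05
position: [598.8, 26.4, 164.6]
tcp_rot: [-2.22, 2.219, -0.004]
force: [-0.0, -0.7, -0.2]
gripper_width: 0.601
```

Call:
drive_tool(xyz=[[-2,36.5,0],[-2,36.5,0],[-2,36.5,0],[-1.5,37,10],[0,0,0],[0,0,0],[0,0,0]], delta_rot=[[0,0,0],[0,0,0],[0,0,0],[0,0,0],[0,0,0],[0,0,0],[0,0,0]], jaw=1)

```text
time: 22.92
position: [452.0, 33.7, 152.1]
tcp_rot: [-2.221, 2.221, -0.0]
force: [0.5, 0.0, -0.9]
gripper_width: 1.002
```

```bash
python3 - <<'E'
from fit import *
im,d,K,T=grab('wrist','w7.png');W=world(d.astype(float),K,T)
s=bot.read_state();print(s['time'],s['position'])
c=(450.9,33)
print('ll',fitz(W,c,48,22,4),fitz(W,c,30,49,5))
im,d,K,T=grab('top');W=world(d.astype(float),K,T)
c=(597.4,24.3);print('jL disc',fitz(W,c,54,108,3),'knob',fitz(W,c,34,135,4))
E
```

```text
22.975 [451.8395353   33.76265277 151.96770388]
ll [ 454.2   33.9  451.2   33.9   41.6  451.2   33.8   41.9 6688.    21.9] [452.5  33.9 451.3  33.8  12.  451.2  34.   12.3 771.   49.3]
jL disc [ 596.8   24.   597.2   24.5   48.5  597.5   24.5   49.  2059.   108. ] knob [596.8  23.8 597.2  24.4  11.9 597.2  24.1  12.3 149.  135.1]
```

Call:
drive_tool(xyz=[[0,0.6,35],[0,0,35],[0,0,30],[0,0,15],[0,0,7],[0,0,3.5],[0,0,0],[0,0,0]], delta_rot=[[0,0,0],[0,0,0],[0,0,0],[0,0,0],[0,0,0],[0,0,0],[0,0,0],[0,0,0]])

```text
time: 24.02
position: [451.0, 33.7, 26.9]
tcp_rot: [-2.221, 2.221, -0.001]
force: [-0.4, 0.4, -0.3]
gripper_width: 0.996
```

Call:
drive_tool(xyz=[[0,0,0],[0,0,0],[0,0,0],[0,0,0],[0,0,0],[0,0,0],[0,0,0]], delta_rot=[[0,0,0],[0,0,0],[0,0,0],[0,0,0],[0,0,0],[0,0,0],[0,0,0]], jaw=0)

```text
time: 24.9
position: [450.7, 33.8, 26.5]
tcp_rot: [-2.222, 2.221, 0.0]
force: [-1.1, 0.4, 5.3]
gripper_width: 0.252
```

Call:
drive_tool(xyz=[[0,0,-20],[0,0,-35],[0,0,-35],[0,0,-35],[45.9,-15,0],[45.9,-15,0],[45.9,-15,0],[45.9,-15,0],[45.8,-15,0],[0,0,0],[0,0,0],[0,0,0]], delta_rot=[[0,0,0],[0,0,0],[0,0,0],[0,0,0],[0,0,0],[0,0,0],[0,0,0],[0,0,0],[0,0,0],[0,0,0],[0,0,0],[0,0,0]])

```text
time: 26.4
position: [525.6, -194.6, 151.4]
tcp_rot: [-2.223, 2.219, 0.001]
force: [0.9, 1.0, -0.4]
gripper_width: 0.253
```

```bash
python3 - <<'E'
from fit import *
im,d,K,T=grab('wrist','w8.png');W=world(d.astype(float),K,T)
s=bot.read_state();c=s['position'];print(s['time'],c,s['gripper_width'])
print('jl',fitz(W,(596.3,-195.6),58,90));print('lid',fitz(W,c,48,c[2]-4,4))
E
```

```text
26.45 [ 525.64006268 -194.71358557  151.47534637] 0.25692237668075724
jl [ 599.6 -195.8  596.1 -195.9   41.8  596.1 -196.    42.1 4769.    89.6]
lid [  539.1  -195.3   526.4  -195.4    41.7   526.2  -195.4    42.  13497.
   146.7]
```

Offset is 69.8 ahead and 0.5 right. The drop is 49 + 0.5.

Call:
drive_tool(xyz=[[0.5,-30,0],[0,-30,0],[0,-9.8,0],[0,0,0],[0,0,14],[0,0,14],[0,0,8],[0,0,6],[0,0,4.5],[0,0,3],[0,0,0],[0,0,0]], delta_rot=[[0,0,0],[0,0,0],[0,0,0],[0,0,0],[0,0,0],[0,0,0],[0,0,0],[0,0,0],[0,0,0],[0,0,0],[0,0,0],[0,0,0]])

```text
time: 27.95
position: [596.0, -196.2, 102.6]
tcp_rot: [-2.221, 2.221, -0.002]
force: [-0.6, 0.3, 4.7]
gripper_width: 0.256
```

Call:
drive_tool(xyz=[[0,0,0],[0,0,0],[0,0,0],[0,0,0],[0,0,-10],[0,0,-30],[0,0,-30],[0,30,-30],[0,50,0],[0,50,0],[0,20,0],[0,0,0]], delta_rot=[[0,0,0],[0,0,0],[0,0,0],[0,0,0],[0,0,0],[0,0,0],[0,0,0],[0,0,0],[0,0,0],[0,0,0],[0,0,0],[0,0,0]], jaw=0.6)

```text
time: 29.45
position: [444.7, -196.5, 202.9]
tcp_rot: [2.22, -2.222, 0.002]
force: [1.0, 1.5, 0.3]
gripper_width: 0.598
```

```bash
python3 - <<'E'
from fit import *
s=bot.read_state();print(s['time'],s['position'],s['force'])
im,d,K,T=grab('top','top1.png');W=world(d.astype(float),K,T);grab('scene','scene1.png')
for k,c,R,h in(('S',(636,-80),34,70),('M',(561,-410),40,80),('l',(596.2,-196),47,90),('L',(597.4,24.3),54,100)):
    m=(np.abs(W[...,2]-h-8)<3)&(np.hypot(W[...,0]-c[0],W[...,1]-c[1])<R); p=W[m]
    a=np.linalg.lstsq(np.c_[p[:,:2]-c,np.ones(len(p))],p[:,2],rcond=None)[0]
    print(k,fitz(W,c,R,h+8,3),'knob',fitz(W,c,34,h+35,4),'tilt',a[:2].round(3))
E
```

```text
29.45 [ 444.68178467 -196.54274994  202.88213662] [1.04805202 1.50400563 0.26413341]
S [633.4 -81.2 635.5 -80.5  27.4 635.5 -80.3  27.8 499.   78. ] knob [634.8 -80.5 635.5 -80.4  11.7 635.3 -80.6  12.1 137.  105.4] tilt [-0.004  0.006]
M [ 560.  -409.5  560.4 -410.6   34.3  560.4 -410.3   35.2  902.    88.3] knob [ 560.4 -410.4  560.6 -410.9   11.9  560.9 -410.6   12.6  143.   115.2] tilt [-0.001 -0.005]
l [ 604.8 -201.8  598.9 -198.7   39.5  596.2 -197.8   41.7  976.    98.3] knob [ 595.4 -197.4  596.  -197.3   12.   595.8 -197.3   12.3  146.   125.1] tilt [-0.003  0.   ]
L [ 596.4   24.1  597.3   24.6   48.6  597.1   24.5   49.2 2035.   108. ] knob [596.7  23.8 597.2  24.5  11.7 597.6  24.6  12.2 151.  135.2] tilt [-0.001  0.002]
```

View pics/scene1.png

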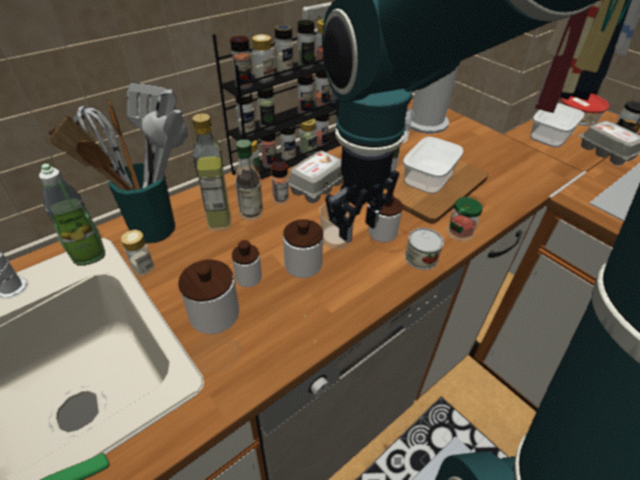

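The scene picture shows all four jars lidded at (208,290), (246,260), (303,248) and (386,218), all upright, with the tin and glass in place and the gripper clear.

```bash
python3 -c "
from cell import bot
print(bot.finish_job())"
```

```text
the job is handed in; nothing more can be done
None
```

All four lids are back on their own jars, and I handed the job in about 29.5 s into the 96 s allowed. I gripped each lid by its knob, lined it up with its jar from one wrist picture, lowered it until it touched, then released it.

**Lid height and level:** In the last top-camera check, the disc tops were at 78.0, 88.3, 98.3 and 108.0 mm (small, medium, large, largest). Fully seated is 78, 88, 98 and 108 mm. The tilts were below 0.01 rad.

**Position of lids and jars:** Each lid was within about 2 mm of where its jar's mouth was first measured. The large lid's disc was partly hidden in that picture, so I judged its position from the knob. The medium and large jars may have shifted by a millimetre or two.

**Glass and tin:** The last scene picture showed both in place and the gripper clear of everything. I judged this by eye and did not measure either one at the end.

No check failed or disagreed beyond the roughly 2 mm calibration difference between the cameras.

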